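Space the dividers of a vial rack with a gauge block

ROBOT

A 6-joint arm with a two-finger parallel gripper is mounted at the origin on a cart in front of the work surface, level with it; the furniture and walls round the work are solid. World frame = base frame: x ahead of the robot, y to its left, z up, the work surface at z = 0. Lengths are in m, angles in rad, forces in N, time in s.
With the tool pointing down it reaches from about 0.3 to 0.775 m from the base axis. Payload 14.6 kg.
Tool frame: the origin (TCP) lies on the mounting face of the last link; the fingertips stand 199 mm ahead of it and the grasp point (between the pads) lies bot.grasp_offset ahead of it (bot.grasp_offset is the distance from the TCP to the grasp point, in m); z points along the fingers, y is the line along which they close (so a half turn about z gives the same grasp; the last joint's range is limited). The gripper opens to 94 mm and grips with 3 to 60 N. Pads are 16 mm wide; open, the fingers measure 119 mm over their backs; the gripper's body (75 mm by 177 mm) begins 78 mm behind the grasp point.
Start: joints at [-0.067, 0.3, 1.521, -0, 1.321, -0.067], TCP at [0.55, -0, 0.405] pointing down, gripper open.
Joint ranges: [-3.03, 3.03], [-0.79, 2.21], [0.23, 2.52], [-1.04, 4.18], [0, 3.07], [-2.55, 2.55]. Speed limits (rad/s): [2.22, 2.22, 2.57, 3.14, 3.14, 3.14].

INTERFACE

Orientations are given as [roll, pitch, yaw] about the fixed x, y, z axes, in that order (R = Rz(yaw) Ry(pitch) Rx(roll)).
In Python, from cell import bot gives the robot as it stands. The module is installed in compiled form; this text tells all that it offers.
- The arm moves only by the shell command python3 -m pendant 'ROWS' [FORCE]. ROWS is JSON, a list of rows, each a list of 5 numbers: the closure, from -1 (fully open) to 1 (shut), then the shift along the tool's x, y, z in units of 25 mm (1.0 is 25 mm), then the turn about the tool's z in units of 5 degrees (1.0 is 5 degrees). In form: [[gripper, x, y, z, spin], ...]. A call has 1 to 8 rows; each row shifts and turns the commanded pose from where the row before left it, along the tool's axes as they then stand; what a row does not reach is not made up. A row lasts 1/12 s, in which the tool goes at most 41.7 mm and 7.16 degrees, less where a joint would pass 70% of its speed; a pose out of reach is approached as far as the arm can. A call is refused whole if a number of a shift passes 1 or a number of a turn 1, either way. A call with a gripper value outside its range is refused whole. The fingers move at their own pace and stop on an object; FORCE is the grip in N (left out, the last holds). Time passes only in rows, so rows that do not move let the fingers close. It gives the time, the measured TCP pose, the force, the opening and the grip force at its end, in the units of the state.
- bot.state(): the state, without advancing time (a new reading comes with each control period).
- bot.camera(name): name is "scene" or "side" or "wrist"; returns the picture (420x560x3 uint8, blue, green, red); there is no depth.
- bot.camera_info(name): a dict with "vfov" (degrees; the focal length in pixels is half the picture's height over the tangent of half this angle, whatever the lens; pixels are square), "cx", "cy" (the principal point, pixels), "extrinsics" (4x4, takes a point from world to camera coordinates); the wrist camera has in their place "mount" (4x4, takes a point from camera to tool coordinates, whose origin is the TCP and whose axes are the flange's). Camera axes: x right, y down, z forward; pixel columns grow to the right and rows downward; lengths in m; the calibration is good to about 2 mm. A picture is of the moment at which its call begins: read the wrist's pose just before it. camera_info takes no time and is no camera call.
- bot.finish_job(): hands the job in; it is judged then, once.
The state is a dict: "time": time; "qpos": joint angles; "dq": joint speeds; "joint_torque": joint torques, N m; "eef_pos": TCP position; "ee_rot": TCP orientation; "ft_force": force on the tool from outside, world axes, zero at the start; "wrist_torque": the same for the moment, N m; "finger_gap": opening from 0.0 (shut) to 1.0 (fully open); "grasp_force": force on a finger pad.
Only numpy, scipy, OpenCV 4.12 (cv2) and the standard library are available. Lean on these libraries where they do the work, as an engineer would, in place of code of your own. Each camera call takes 0.05 s, during which the arm holds its last target. There are 200 camera calls.

TASK

Set three equal lanes in the adjustable vial rack with the green spacer block, working outward from the grey fixed end wall: in each gap in turn hold the block flush against the wall or divider already set, without shoving that one, and ease it down between the parallel faces almost to the rack floor, so that it wedges the next orange divider out until the block just fits between both, still touching the one already set; then lift it out and step on. Push the dividers only with the block and gently, leave every lane exactly one block wide, and finally stand the block upright back on its yellow pad without disturbing the other lab ware.

Things in the scene. Friction and masses are not known exactly. Their poses are not given: they have to be found in the camera images.
- vial_rack: White base plate of the adjustable rack, 84 x 236 x 10 mm, fixed. Origin: centre of its underside; y axis: along the row, from the fixed end wall to the free end. Its upper face (rack floor) is 10 mm above the origin. Two 8 mm steel rods, 20 mm above the origin, run along y at x = -31 and +31 mm (54 mm clear between). A low grey bar, top 30 mm above the origin, closes the far end at y = 107 mm.
- end_wall: Grey fixed wall at the -y end of the rack, 78 x 20 x 50 mm (along the rack's x, y, z), axes as the rack. Origin: centre of its underside, on the rack floor, at rack y = -100 mm; its working face is at its y = +10 mm, its top 50 mm above the rack floor. Thin plastic, like the dividers: never press the spacer on any of them with more than 15 N.
- divider1: Orange divider next to the end wall, 76 mm (x) x 26 mm (y, foot) x 50 mm tall. Origin: centre of its underside, on the rack floor; axes as the rack. +y face upright at y = +13 mm. -y face upright at y = -13 mm up to 16 mm, then sloping to y = +4 mm at the top as a lead-in. Starts 5 to 13 mm too near the end wall; set right, its origin is 51 mm from the wall's and the gap 28 mm.
- divider2: Second orange divider, same shape. Every divider slides along the rack's y only and stays where left; a push of about 4 N along y moves it, less does not; slippery plastic (friction 0.2). Starts 5 to 13 mm short (to -y) of its final place, where its origin is 54 mm in y from divider1's (28 mm gap).
- divider3: Third and last orange divider, same as divider2. Starts 5 to 13 mm short (to -y) of its final place, where its origin is 54 mm in y from divider2's (28 mm gap).
- spacer: Green spacer block with black grip lines near its top, 36 mm (its x) x 28 mm (its y, the gauge width) x 110 mm tall, about 0.15 kg, slippery on the dividers, standing upright on the pad. Origin: centre of its underside. Used with its y along the rack's y; held near the top, so that the fingers stay above the 50 mm tall dividers.
- pad: Yellow rubber pad, 100 x 100 x 4 mm, fixed on the bench to the left or right of the rack; the spacer stands on it at the start and must stand on it at the end. Origin: centre of its underside.
- rack_green: Green tube rack, 129 x 90 x 26 mm, loose on the bench on the other side of the vial rack; a bystander. Origin: centre of its underside.
- vial_a: White capped vial, 25 mm across, 61 mm tall, standing behind the rack; a bystander. Origin: centre of its underside.
- vial_b: White capped vial like vial_a, also behind the rack; a bystander. Origin: centre of its underside.
- tube_lying: Conical tube with blue cap, 112 mm long, lying at the back right; a bystander. Origin: under its middle.
Things that resemble listed ones, but are neither listed nor needed, are in the scene too. What is meant by the spacer is not pink, and is the smaller of those in its own colour.

How it is judged:
On the way, in this order (a step that is already met when the one before it is completed fails the run):
1. The spacer is down within 12 mm of the rack floor in gap 1, touching end_wall, and the gap to divider1 is 28 mm within 1.5 mm (z of spacer in the frame of vial_rack below 0.022 m and contact force between spacer and end_wall above 0.3 N and y of divider1 in the frame of end_wall between 0.0495 and 0.0525 m), for 0.2 s.
2. The spacer is down within 12 mm of the rack floor in gap 2, touching divider1, and the gap to divider2 is 28 mm within 1.5 mm (z of spacer in the frame of vial_rack below 0.022 m and contact force between spacer and divider1 above 0.3 N and y of divider2 in the frame of divider1 between 0.0525 and 0.0555 m), for 0.2 s.
3. The spacer is down within 12 mm of the rack floor in gap 3, touching divider2, and the gap to divider3 is 28 mm within 1.5 mm (z of spacer in the frame of vial_rack below 0.022 m and contact force between spacer and divider2 above 0.3 N and y of divider3 in the frame of divider2 between 0.0525 and 0.0555 m), for 0.2 s.
At the end, for the whole second after the job is handed in: The three gaps between the upright faces (end wall to divider 1, divider 1 to 2, divider 2 to 3) each measure 28 mm within 1.5 mm, and the spacer stands upright and at rest on the pad, its centre within 35 mm of the pad's centre, released (y of divider1 in the frame of end_wall between 0.0495 and 0.0525 m and y of divider2 in the frame of divider1 between 0.0525 and 0.0555 m and y of divider3 in the frame of divider2 between 0.0525 and 0.0555 m and horizontal distance between spacer and pad below 0.035 m and height (world z) of spacer between 0 and 0.008 m and angle between spacer's own z axis and vertical below 0.1 rad and linear speed of spacer below 0.02 m/s); the robot touches nothing.
It fails at once if The spacer presses on the end wall or a divider with more than 15 N (contact force between spacer and end_wall above 15 N or contact force between spacer and divider1 above 15 N or contact force between spacer and divider2 above 15 N or contact force between spacer and divider3 above 15 N).
It fails at once if A finger or the arm pushes on the rack or its dividers (more than 2 N) (contact force between any of the fingers, the arm and vial_rack above 2 N).
It fails at once if The green rack, a vial or the lying tube is knocked (moved more than 30 mm) (distance of any of rack_green, vial_a, vial_b, tube_lying from where it was at the start of the episode above 0.03 m).
It also fails if it takes over 72 s, if anything falls off the work surface, if the arm or the gripper's body presses on something with over 40 N, if the wrist force passes 120 N, or if a joint passes its speed limit or range.

## Working session

There is one attempt and no reset: what is moved stays moved. The work goes in short steps, Python scripts to look and compute and a shell command to move; the robot and the scene stay as the last step left them, time stands still between calls to the robot, and variables do not carry over. Pictures are saved under pics/ and viewed, at most 13 in all, crops included, and the job is handed in when it is done.

```bash
mkdir -p pics; python3 - <<'E'
from cell import bot
import cv2,numpy as np
s=bot.state();print({k:np.round(v,3).tolist() for k,v in s.items()},bot.grasp_offset)
for n in ["scene","side","wrist"]:
    im=bot.camera(n);cv2.imwrite(f"pics/{n}0.png",im)
    i=bot.camera_info(n);print(n,{k:np.round(v,3).tolist() for k,v in i.items()})
E
```

```text
{'time': 0.0, 'qpos': [-0.067, 0.3, 1.522, -0.0, 1.321, -0.067], 'dq': [-0.0, -0.0, -0.0, -0.001, 0.001, -0.001], 'joint_torque': [-0.002, -53.181, -35.274, 0.071, 0.024, -0.0], 'eef_pos': [0.55, 0.0, 0.404], 'ee_rot': [-3.14, -0.0, 1.571], 'ft_force': [-2.078, -0.283, 0.394], 'wrist_torque': [-0.026, 0.036, 0.003], 'grasp_force': 0.0, 'finger_gap': 1.002} 0.1804
scene {'vfov': 46.058, 'cx': 288.647, 'cy': 209.888, 'extrinsics': [[0.573, -0.82, 0.008, -0.379], [-0.628, -0.446, -0.638, 0.386], [0.526, 0.36, -0.77, 0.874], [0.0, 0.0, 0.0, 1.0]]}
side {'vfov': 46.414, 'cx': 276.061, 'cy': 209.548, 'extrinsics': [[0.92, -0.393, -0.009, -0.555], [-0.266, -0.607, -0.749, 0.156], [0.288, 0.691, -0.663, 1.061], [0.0, 0.0, 0.0, 1.0]]}
wrist {'vfov': 64.804, 'cx': 278.515, 'cy': 213.957, 'mount': [[0.0, -0.971, -0.239, 0.07], [1.0, 0.0, 0.0, 0.0], [-0.0, -0.239, 0.971, 0.02], [0.0, 0.0, 0.0, 1.0]]}
```

View pics/scene0.png

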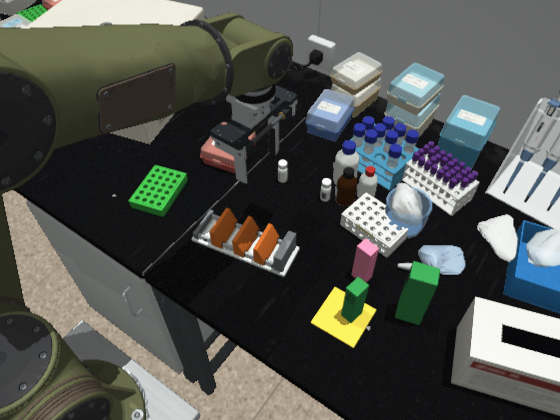

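View pics/wrist0.png

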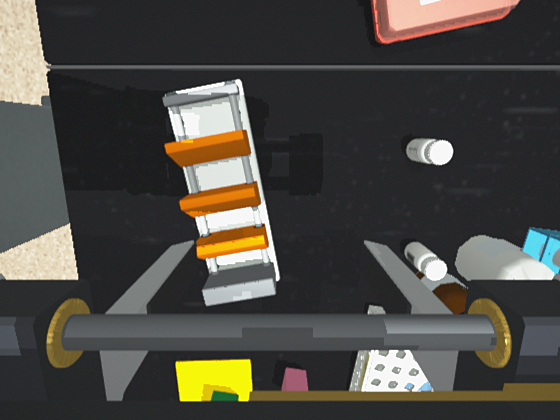

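View pics/side0.png

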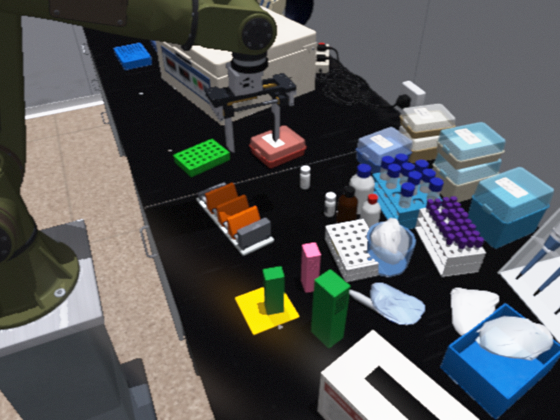

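The candidates in the scene view are the small green block on the yellow pad (355,300), the large green block (418,292) and the pink block (366,260). The spacer is the small green one on the pad: it isn't pink and it's the smaller of the two greens. I'll confirm this in an enlarged composite and measure the contours at the same time.

```bash
cat > h.py <<'E'
from cell import bot
import cv2,numpy as np
from scipy.spatial.transform import Rotation as Ro
def pose(s=None):
    s=s or bot.state(); T=np.eye(4); T[:3,:3]=Ro.from_euler('xyz',s['ee_rot']).as_matrix(); T[:3,3]=s['eef_pos']; return T
def cam(n,T=None):  # returns f,cx,cy, cam->world
    i=bot.camera_info(n); f=210/np.tan(np.radians(i['vfov'])/2)
    M=np.linalg.inv(np.array(i['extrinsics'])) if 'extrinsics' in i else (pose() if T is None else T)@np.array(i['mount'])
    return f,i['cx'],i['cy'],M
def ray(n,p,z,T=None):
    f,cx,cy,M=cam(n,T); p=np.atleast_2d(np.asarray(p,float))
    d=np.c_[(p[:,0]-cx)/f,(p[:,1]-cy)/f,np.ones(len(p))]@M[:3,:3].T; o=M[:3,3]
    return o+d*((z-o[2])/d[:,2])[:,None]
def proj(n,P,T=None):
    f,cx,cy,M=cam(n,T); q=np.c_[np.atleast_2d(P),np.ones(len(np.atleast_2d(P)))]@np.linalg.inv(M).T
    return np.c_[f*q[:,0]/q[:,2]+cx,f*q[:,1]/q[:,2]+cy]
def mask(im,lo,hi,s=60,v=40):
    return cv2.inRange(cv2.cvtColor(im,cv2.COLOR_BGR2HSV),(lo,s,v),(hi,255,255))
def blobs(m,amin=40):
    return sorted([c for c in cv2.findContours(m,0,1)[0] if cv2.contourArea(c)>amin],key=cv2.contourArea,reverse=True)
E
python3 - <<'E'
from h import *
for n in ["scene","side","wrist"]:
    im=cv2.imread(f"pics/{n}0.png")
    for nm,lo,hi in [("green",45,80),("yellow",22,34),("pink",150,175),("orange",5,16)]:
        for c in blobs(mask(im,lo,hi,100 if nm!="pink" else 50),100)[:5]:
            ap=cv2.approxPolyDP(c,2.5,True)[:,0]
            print(n,nm,cv2.contourArea(c),ap.tolist() if len(ap)<10 else cv2.boundingRect(c))
W=cv2.imread("pics/wrist0.png")[72:308,155:290]; S=cv2.imread("pics/side0.png")[230:350,230:360]; C=cv2.imread("pics/scene0.png")[235:350,305:445]
o=np.zeros((600,800,3),np.uint8)
def put(a,x,y,k):
    b=cv2.resize(a,None,fx=k,fy=k,interpolation=cv2.INTER_CUBIC);o[y:y+b.shape[0],x:x+b.shape[1]]=b
put(W,0,0,2.5);put(S,345,0,2.4);put(C,345,300,2.5);cv2.imwrite("pics/comp.png",o)
E
```

```text
scene green 1846.0 [[154, 164], [128, 201], [133, 208], [163, 216], [187, 177], [185, 172]]
scene green 1697.5 [[413, 261], [395, 317], [419, 324], [438, 284], [439, 269]]
scene green 738.5 [[358, 277], [345, 290], [342, 315], [350, 322], [361, 312], [369, 285]]
scene green 234.5 [[46, 9], [39, 4], [17, 13], [33, 20]]
scene yellow 1749.5 [[334, 286], [310, 322], [354, 347], [376, 309], [364, 303], [362, 312], [350, 323], [340, 314], [345, 292]]
scene pink 758.0 [[365, 238], [356, 247], [351, 274], [367, 281], [372, 276], [378, 247]]
scene orange 603.5 [[227, 207], [210, 230], [212, 244], [221, 248], [221, 243], [225, 242], [237, 221]]
scene orange 594.5 [[249, 215], [232, 240], [234, 253], [241, 256], [259, 229]]
scene orange 580.5 [[270, 223], [253, 249], [254, 260], [262, 264], [279, 237]]
scene orange 140.0 [[338, 180], [344, 187], [356, 185], [354, 177], [349, 180], [342, 175]]
side green 2214.5 [[331, 269], [315, 279], [311, 331], [328, 347], [343, 336], [350, 287]]
side green 1272.0 [[229, 151], [211, 138], [173, 156], [175, 162], [193, 176], [228, 160]]
side green 795.5 [[281,
[... 584 characters left out ...]
, 309, 18)
wrist yellow 1184.0 (46, 298, 43, 70)
wrist yellow 1102.5 (469, 298, 43, 70)
wrist yellow 362.0 [[263, 237], [197, 248], [197, 251], [202, 253], [263, 243]]
wrist pink 502.5 [[286, 367], [281, 389], [307, 390], [306, 371]]
wrist orange 1925.5 [[250, 153], [246, 131], [241, 129], [185, 139], [192, 139], [192, 143], [164, 143], [166, 153], [180, 167]]
wrist orange 1736.0 [[256, 181], [188, 194], [179, 200], [180, 208], [194, 217], [257, 205], [260, 200]]
wrist orange 1608.0 [[264, 224], [258, 228], [252, 225], [199, 237], [195, 242], [197, 258], [267, 247]]
wrist orange 638.0 [[433, 291], [454, 313], [464, 310], [466, 290], [459, 285], [440, 285]]
wrist orange 409.5 (418, 5, 93, 28)
```

View pics/comp.png

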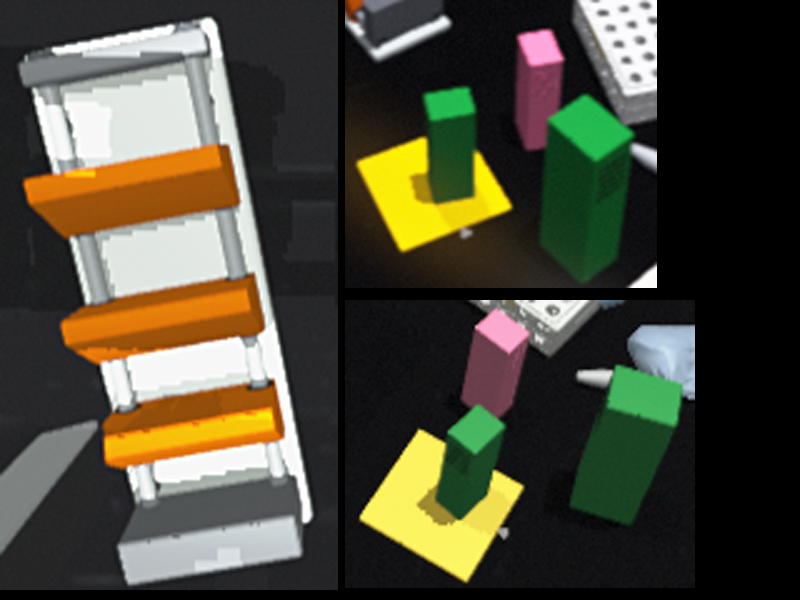

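The composite confirms it: the small green block with grip lines stands on the yellow pad, and the tall green block and the pink one stand apart from it. In the wrist view the end wall is at the bottom, with its top edge near (203,290)-(275,278). The base plate's right edge runs from (240,79) to (279,280).

```bash
python3 - <<'E'
from h import *
np.set_printoptions(precision=4,suppress=True)
def cw(x,y):return [155+x/2.5,72+y/2.5]
E=ray("wrist",[cw(213,18),cw(310,520)],.010)[:,:2]; d=E[0]-E[1];L=np.linalg.norm(d)
print("plate edge",E.tolist(),L,"yaw",np.degrees(np.arctan2(-d[0],d[1])))
Wt=ray("wrist",[cw(120,545),cw(300,515)],.060)[:,:2]; print("wall top work edge",Wt.tolist(),np.linalg.norm(Wt[1]-Wt[0]), "yaw",np.degrees(np.arctan2(*(Wt[1]-Wt[0])[::-1])))
Wb=ray("wrist",[cw(130,515),cw(292,478)],.010)[:,:2]; print("wall base edge",Wb.tolist())
Wk=ray("wrist",[cw(130,583),cw(302,555)],.060)[:,:2]; print("wall back top",Wk.tolist())
sc=[[358.2,277.4],[368.6,283.8],[355.8,296.6],[345.4,289.4]]; si=[[263.3,269.6],[282,266.7],[284.6,275.8],[265.4,279.2]]
for n,p in (("scene",sc),("side",si)):
    P=ray(n,p,.114)[:,:2]; print(n,"top",P.tolist(),"c",P.mean(0)); e=np.diff(np.r_[P,P[:1]],axis=0); print(np.linalg.norm(e,axis=1),np.degrees(np.arctan2(e[:,1],e[:,0])))
for n,p in (("scene",[[334,286],[310,322],[354,347],[376,309]]),("side",[[263-29+0,298],[252,334],[299,317]]),("wrist",[[250,359],[176,360]])):
    P=ray(n,p,.004)[:,:2]; print(n,"pad",P.tolist(),P.mean(0))
# others: base/top
for n,p in (("scene",[[395,317],[419,324]]),("side",[[311,331],[328,347],[343,336]])): print("big base",ray(n,p,0)[:,:2].tolist())
for n,p in (("scene",[[351,274],[367,281]]),("side",[[301,282+6],[313,290]])): print("pink base",ray(n,p,0)[:,:2].tolist())
# height of big: base 419,324 scene below top corner
for n,p,b in (("scene",[430,284],[419,324]),("side",[331,303],[328,347])):
    B=ray(n,b,0)[0]; zs=np.linspace(.08,.25,35); q=proj(n,np.c_[np.tile(B[:2],(35,1)),zs]); print("big h",zs[np.argmin(abs(q[:,1]-p[1]))])
E
```

```text
plate edge [[0.5094977649438676, 0.1246904635087367], [0.5507069146956101, -0.10520277654747853]] 0.2335574786788172 yaw 10.162534952539945
wall top work edge [[0.46949022992423395, -0.09341993463082318], [0.5464171489175758, -0.07950796650739286]] 0.07817476397710142 yaw 10.250948477790692
wall base edge [[0.4627633370044482, -0.10262243687355438], [0.5419971593037144, -0.0832469261937219]]
wall back top [[0.47284618117978433, -0.11134788310654853], [0.547235119052327, -0.09803701831636932]]
scene top [[0.4917854088620023, -0.27921455411111484], [0.4908473771087155, -0.3023868838400783], [0.45294274763925885, -0.2963505657136173], [0.454993149214689, -0.2726849403954133]] c [ 0.4726 -0.2877]
[0.0232 0.0384 0.0238 0.0374] [-92.3181 170.9516  85.0482 -10.0636]
side top [[0.4610730887152956, -0.2742397879501164], [0.496520925084475, -0.28171399147080345], [0.4918728480611333, -0.3044746819075519], [0.45578298555269015, -0.29776440336839616]] c [ 0.4763 -0.2895]
[0.0362 0.0232 0.0367 0.0241] [ -11.9065 -101.542   169.4671   77.3264]
scene pad [[0.5100357991814585, -0.22391197633903254],
[... 193 characters left out ...]
568752507], [0.41266106701245725, -0.3277321890807755], [0.513272356690784, -0.32795104862072766]] [ 0.4452 -0.2955]
wrist pad [[0.512390930699325, -0.22134008905441177], [0.4142412926056068, -0.2229615575991012]] [ 0.4633 -0.2222]
big base [[0.5220707870597336, -0.3642553605652985], [0.5362232144647269, -0.4115962156943499]]
big base [[0.5220535969417739, -0.3647585278377473], [0.5358604052527796, -0.40990405140966346], [0.5739167886323477, -0.39975710840570555]]
pink base [[0.5596370812877849, -0.23748139916250086], [0.56427791934716, -0.2749034122919266]]
pink base [[0.5501344239417534, -0.2595556487615803], [0.5710819970535914, -0.27458290404013586]]
big h 0.15499999999999997
big h 0.135
```

```bash
python3 -m pendant '[[-1,-0.96,-0.25,0,0],[-1,-0.96,-0.25,0,0],[-1,-0.96,-0.25,0,0],[-1,-0.96,-0.25,0,0],[-1,-0.96,-0.25,0,0],[-1,-0.96,-0.25,0,0]]' 
python3 -m pendant '[[-1,-0.96,-0.25,0,0],[-1,-0.96,-0.25,0,0],[-1,-0.96,-0.25,0,0],[-1,-0.96,-0.25,0,0],[-1,-0.96,-0.25,0,0],[-1,-0.96,-0.25,0,0]]'
python3 -m pendant '[[-1,0,0,0,1],[-1,0,0,0,1],[-1,0,0,0,1],[-1,0,0,0,1],[-1,0,0,0,1],[-1,0,0,0,1],[-1,0,0,0,1]]'
python3 -m pendant '[[-1,0,0,0,1],[-1,0,0,0,1],[-1,0,0,0,1],[-1,0,0,0,1],[-1,0,0,0,1],[-1,0,0,0,1],[-1,0,0,0,1]]'
python3 -m pendant '[[-1,0,0,0,1],[-1,0,0,0,1],[-1,0,0,0,1],[-1,0,0,0,1],[-1,0,0,0,1],[-1,0,0,0,1],[-1,0,0,0,0]]'
python3 - <<'E'
from h import *
s=bot.state();im=bot.camera("wrist");cv2.imwrite("pics/w1.png",im);print(s['eef_pos'],np.degrees(s['ee_rot']),s['ft_force'])
for c in blobs(mask(im,45,80,100),100)[:4]: print(cv2.contourArea(c),cv2.approxPolyDP(c,2.5,True)[:,0].tolist())
for c in blobs(mask(im,22,34,100),100)[:2]: print('y',cv2.contourArea(c),cv2.approxPolyDP(c,2.5,True)[:,0].tolist())
E
```

```text
time: 0.65
eef_pos: [0.512, -0.1451, 0.4045]
ee_rot: [-3.141, -0.0, 1.571]
ft_force: [0.4, 0.1, 0.2]
finger_gap: 0.998
grasp_force: 0.0
time: 1.15
eef_pos: [0.4745, -0.2891, 0.4045]
ee_rot: [-3.141, -0.0, 1.571]
ft_force: [-0.9, 0.3, 0.4]
finger_gap: 1.0
grasp_force: 0.0
time: 1.73
eef_pos: [0.475, -0.288, 0.4044]
ee_rot: [-3.141, 0.0, 0.956]
ft_force: [0.1, 0.8, 0.3]
finger_gap: 1.0
grasp_force: 0.0
time: 2.32
eef_pos: [0.475, -0.288, 0.4044]
ee_rot: [-3.141, 0.0, 0.345]
ft_force: [0.4, -0.2, 1.0]
finger_gap: 1.005
grasp_force: 0.0
time: 2.9
eef_pos: [0.475, -0.288, 0.4044]
ee_rot: [-3.141, 0.0, -0.179]
ft_force: [0.7, 1.0, -0.9]
finger_gap: 0.998
grasp_force: 0.0
[ 0.47499552 -0.28798664  0.40440653] [-1.79988179e+02  2.40741302e-02 -1.02343926e+01] [ 0.66997468  0.96469645 -0.94282489]
6488.5 [[428, 59], [423, 57], [324, 108], [337, 141], [380, 147], [444, 116], [446, 110]]
1635.0 [[267, 180], [262, 195], [262, 234], [293, 235], [294, 205], [289, 180]]
y 7161.5 [[303, 153], [219, 172], [240, 253], [319, 236]]
y 2653.0 [[559, 384], [544, 384], [543, 387], [538, 383], [518, 386], [516, 383], [504, 383], [500, 392], [443, 391], [437, 394], [426, 391], [422, 394], [419, 391], [340, 391], [329, 394], [317, 391], [249, 391], [248, 400], [289, 400], [290, 397], [294, 400], [346, 400], [349, 397], [361, 400], [363, 396], [363, 400], [371, 397], [374, 400], [398, 399], [397, 396], [400, 400], [401, 397], [403, 400], [411, 400], [412, 397], [414, 400], [428, 400], [429, 396], [430, 400], [470, 400], [472, 397], [476, 400], [486, 397], [486, 400], [508, 400], [507, 394], [511, 400], [559, 400]]
```

View pics/w1.png

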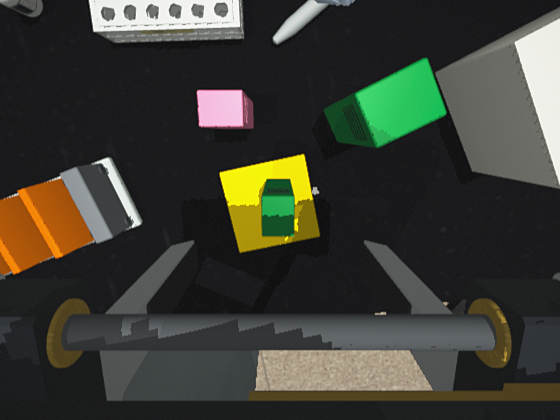

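The block is aligned with the tool. Its top face spans roughly (262,196)-(294,235), and the pink and big green blocks are well clear of the fingers.

```bash
python3 - <<'E'
from h import *
np.set_printoptions(precision=4,suppress=True)
im=cv2.imread("pics/w1.png");g=im[170:245,250:305]
v=cv2.cvtColor(im,cv2.COLOR_BGR2HSV)[:,:,2]; m=mask(im,45,80,100)
m2=m.copy();m2[:, :250]=0;m2[:,310:]=0;m2[v<110]=0
c=blobs(m2,100)[0];r=cv2.minAreaRect(c);print(r,cv2.boundingRect(c))
T=pose();P=ray("wrist",cv2.boxPoints(r),.114,T);c=P.mean(0);print(P[:,:2],c,np.linalg.norm(np.diff(P,axis=0),axis=1))
e=np.diff(P,axis=0);print(np.degrees(np.arctan2(e[:,1],e[:,0])))
print("tool-axis offset units",(T[:3,:3].T@(c-T[:3,3]))/.025)
P=ray("wrist",[[303,153],[219,172],[240,253],[319,236]],.004,T);print("pad",P.mean(0),P[:,:2])
E
```

```text
((277.5, 206.0), (20.0, 31.0), 90.0) (262, 196, 32, 21)
[[ 0.4953 -0.2767]
 [ 0.4909 -0.302 ]
 [ 0.474  -0.2992]
 [ 0.4784 -0.2735]] [ 0.4846 -0.2878  0.114 ] [0.0257 0.0171 0.0261]
[-99.889  170.7022  80.1141]
tool-axis offset units [ 0.3834 -0.0698 11.6177]
pad [ 0.4637 -0.2751  0.004 ] [[ 0.5163 -0.3223]
 [ 0.5117 -0.224 ]
 [ 0.4109 -0.2281]
 [ 0.4158 -0.326 ]]
```

```bash
python3 -m pendant '[[-1,0.04,-0.07,0.9,0],[-1,0,0,0.9,0],[-1,0,0,0.9,0],[-1,0,0,0.9,0],[-1,0,0,0.9,0],[-1,0,0,0.88,0],[-1,0,0,0,0]]'
python3 -m pendant '[[1,0,0,0,0],[1,0,0,0,0],[1,0,0,0,0],[1,0,0,0,0],[1,0,0,0,0],[1,0,0,0,0],[1,0,0,0,0],[1,0,0,0,0]]' 40
python3 -m pendant '[[1,0,0,-0.2,0],[1,0,0,-0.6,0],[1,0,0,-0.6,0],[1,0,0,-0.6,0],[1,0,0,-0.6,0],[1,0,0,-0.6,0],[1,0,0,0,0],[1,0,0,0,0]]' 40
python3 - <<'E'
from h import *
s=bot.state();im=bot.camera("wrist");cv2.imwrite("pics/w2.png",im);print(s['eef_pos'],np.degrees(s['ee_rot']),s['ft_force'],s['finger_gap'],s['grasp_force'])
cv2.imwrite("pics/s2.png",bot.camera("side"))
E
```

```text
time: 3.53
eef_pos: [0.4756, -0.286, 0.2662]
ee_rot: [-3.139, 0.006, -0.171]
ft_force: [-0.7, 0.7, -0.7]
finger_gap: 0.999
grasp_force: 0.0
time: 4.2
eef_pos: [0.4763, -0.2865, 0.2703]
ee_rot: [3.142, -0.0, -0.174]
ft_force: [-0.0, 0.1, -0.2]
finger_gap: 0.467
grasp_force: 0.0
time: 4.87
eef_pos: [0.4762, -0.2864, 0.3504]
ee_rot: [3.141, -0.001, -0.175]
ft_force: [0.1, 0.3, -1.5]
finger_gap: 0.299
grasp_force: 40.0
[ 0.47622654 -0.2864087   0.35039032] [ 1.79977576e+02 -4.93705650e-02 -9.99947238e+00] [ 0.06012879  0.29225597 -1.53828368] 0.2985106728347615 39.97073471546173
```

```bash
python3 - <<'E'
from h import *
im=cv2.imread("pics/s2.png");cv2.imwrite("pics/c2.png",cv2.resize(im[180:330,200:340],None,fx=4,fy=4,interpolation=cv2.INTER_CUBIC))
for c in blobs(mask(im,45,80,100),100)[:4]: print(cv2.contourArea(c),cv2.approxPolyDP(c,1.5,True)[:,0].tolist())
R=Ro.from_euler('z',-10,degrees=True).as_matrix();C=np.array([.4762,-.2864,0])
for z0 in (.05,.06,.07,.08,.084):
    P=C+(R@np.array([[-.018,.014,z0],[.018,.014,z0],[-.018,-.014,z0],[.018,-.014,z0],[-.018,-.014,z0+.11],[.018,-.014,z0+.11]]).T).T
    print(z0,proj("side",P).round(1).tolist())
E
```

```text
2212.5 [[331, 269], [328, 269], [315, 279], [311, 331], [328, 347], [343, 336], [349, 295], [348, 289], [350, 287], [348, 283]]
875.0 [[173, 154], [175, 162], [190, 176], [225, 161], [195, 146]]
626.5 [[283, 254], [282, 264], [276, 267], [270, 267], [269, 257], [264, 257], [263, 278], [268, 297], [282, 294], [284, 291]]
0.05 [[263.2, 289.4], [280.8, 286.1], [266.2, 300.4], [284.1, 297.0], [264.8, 262.1], [284.2, 258.7]]
0.06 [[263.0, 286.2], [280.8, 282.9], [266.0, 297.2], [284.1, 293.7], [264.6, 258.3], [284.2, 254.9]]
0.07 [[262.9, 282.9], [280.7, 279.6], [265.9, 293.9], [284.1, 290.4], [264.5, 254.5], [284.2, 251.0]]
0.08 [[262.8, 279.6], [280.7, 276.3], [265.8, 290.6], [284.1, 287.1], [264.4, 250.6], [284.2, 247.1]]
0.084 [[262.7, 278.2], [280.7, 274.9], [265.8, 289.2], [284.1, 285.8], [264.3, 249.0], [284.2, 245.5]]
```

View pics/c2.png

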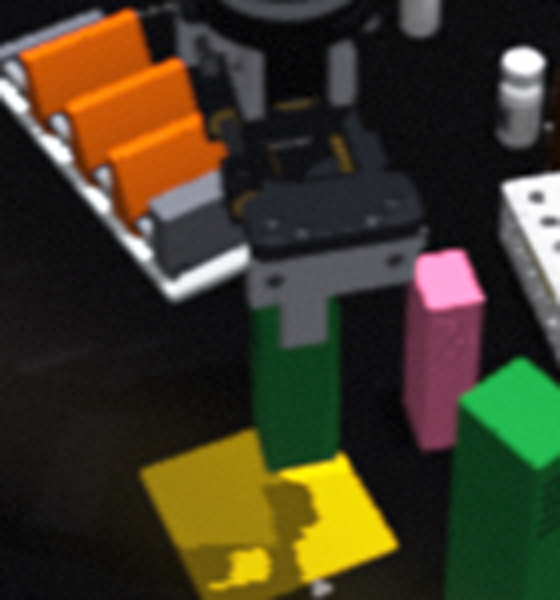

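The block bottom reads about 0.060 m, so the fingers closed late and the grip is too near the top. I'll set it down and regrip lower.

```bash
python3 -m pendant '[[1,0,0,0.5,0],[1,0,0,0.5,0],[1,0,0,0.5,0],[1,0,0,0.4,0],[1,0,0,0.2,0],[1,0,0,0.06,0],[1,0,0,0,0],[1,0,0,0,0]]' 40
python3 -m pendant '[[0,0,0,0,0],[0,0,0,0,0],[0,0,0,0,0],[0,0,0,0,0],[0,0,0,0,0],[0,0,0,0,0]]' 40
python3 -m pendant '[[0,0,0,0.4,0],[0,0,0,0.4,0],[0,0,0,0.3,0],[0,0,0,0,0],[1,0,0,0,0],[1,0,0,0,0],[1,0,0,0,0],[1,0,0,0,0]]' 40
python3 -m pendant '[[1,0,0,0,0],[1,0,0,0,0],[1,0,0,0,0],[1,0,0,0,0]]' 40
python3 -m pendant '[[1,0,0,-0.3,0],[1,0,0,-0.6,0],[1,0,0,-0.8,0],[1,0,0,-0.8,0],[1,0,0,-0.8,0],[1,0,0,-0.3,0],[1,0,0,0,0],[1,0,0,0,0]]' 40
python3 - <<'E'
from h import *
s=bot.state();im=bot.camera("wrist");cv2.imwrite("pics/w2.png",im);print(s['eef_pos'],np.degrees(s['ee_rot']),s['ft_force'],s['finger_gap'],s['grasp_force'])
im=bot.camera("side");cv2.imwrite("pics/s3.png",im)
for c in blobs(mask(im,45,80,100),100)[:4]: print(cv2.contourArea(c),cv2.approxPolyDP(c,1.5,True)[:,0].tolist())
R=Ro.from_euler('z',-10,degrees=True).as_matrix();C=np.array([*s['eef_pos'][:2],0])
for z0 in (.09,.1,.086,.08):
    P=C+(R@np.array([[-.018,-.014,z0],[.018,-.014,z0],[.018,-.014,z0+.11]]).T).T
    print(z0,proj("side",P).round(1).tolist())
E
```

```text
time: 5.63
eef_pos: [0.4763, -0.2865, 0.296]
ee_rot: [-3.141, 0.0, -0.175]
ft_force: [0.4, 0.5, -1.8]
finger_gap: 0.291
grasp_force: 40.0
time: 6.13
eef_pos: [0.4763, -0.2864, 0.2962]
ee_rot: [3.142, -0.0, -0.175]
ft_force: [-0.1, -0.4, 0.3]
finger_gap: 0.501
grasp_force: 0.0
time: 6.8
eef_pos: [0.4763, -0.2865, 0.269]
ee_rot: [3.141, -0.001, -0.175]
ft_force: [0.5, 0.1, -0.1]
finger_gap: 0.296
grasp_force: 40.0
time: 7.13
eef_pos: [0.4763, -0.2865, 0.269]
ee_rot: [3.141, -0.001, -0.175]
ft_force: [-0.1, 0.5, 3.6]
finger_gap: 0.3
grasp_force: 40.0
time: 7.8
eef_pos: [0.4761, -0.2864, 0.358]
ee_rot: [-3.141, 0.001, -0.175]
ft_force: [-0.2, 0.1, -1.4]
finger_gap: 0.298
grasp_force: 40.0
[ 0.4761316  -0.28637581  0.35801768] [-1.79984890e+02  3.02700795e-02 -1.00024388e+01] [-0.22671777  0.05377408 -1.36491653] 0.29777311920424787 39.99946117401123
2207.5 [[331, 269], [328, 269], [315, 279], [311, 331], [328, 347], [343, 336], [349, 295], [348, 289], [350, 287], [348, 283]]
998.0 [[173, 154], [175, 162], [190, 176], [229, 159], [198, 144]]
456.5 [[283, 251], [282, 261], [276, 264], [269, 263], [268, 253], [263, 254], [262, 263], [265, 285], [283, 282]]
0.09 [[265.6, 287.2], [284.1, 283.7], [284.2, 243.1]]
0.1 [[265.5, 283.8], [284.1, 280.3], [284.2, 239.1]]
0.086 [[265.7, 288.5], [284.1, 285.1], [284.2, 244.7]]
0.08 [[265.8, 290.6], [284.1, 287.1], [284.2, 247.1]]
```

```bash
python3 -m pendant '[[1,0,0,0,-0.8],[1,0,0,0,-0.8],[1,0,0,0,-0.8],[1,0,0,0,-0.8],[1,0,0,0,-0.84],[1,0,0,0,0]]' 40
python3 - <<'E'
from h import *
np.set_printoptions(precision=4,suppress=True)
T0=np.eye(4);T0[:3,:3]=Ro.from_euler('xyz',[np.pi,0,np.pi/2]).as_matrix();T0[:3,3]=[.55,0,.4045]
def cw(x,y):return [155+x/2.5,72+y/2.5]
a=np.radians(10.2);ux=np.array([np.cos(a),np.sin(a)]);uy=np.array([-np.sin(a),np.cos(a)])
F=np.array([.506,-.0865])
def ry(p,z):P=ray("wrist",p,z,T0)[:,:2]-F;return np.c_[P@ux,P@uy]*1000
print("rack frame mm from wall face centre")
print("wall",ry([cw(120,545),cw(300,515)],.06))
print("d1 top +y edge",ry([cw(106,440),cw(272,408)],.06),"low edge at .06/.026",ry([[197,258],[267,247]],.06),ry([[197,258],[267,247]],.026))
print("d2 low .06/.026",ry([[194,217],[257,205]],.06),ry([[194,217],[257,205]],.026), "top+y?", ry([cw(62,322),cw(255,278)],.06))
print("d3 low",ry([[180,167],[250,153]],.06),ry([[180,167],[250,153]],.026))
T=pose();t=np.r_[F+.018*uy,.358]
print(T[:3,3],"units",T[:3,:3].T@(t-T[:3,3])/.025)
E
```

```text
time: 8.4
eef_pos: [0.4762, -0.2864, 0.3574]
ee_rot: [-3.14, 0.001, 0.181]
ft_force: [1.0, -0.0, -2.4]
finger_gap: 0.295
grasp_force: 40.0
rack frame mm from wall face centre
wall [[-38.2119  -0.6974]
 [ 40.0443  -0.629 ]]
d1 top +y edge [[-32.9888  46.5653]
 [ 37.2445  48.0531]] low edge at .06/.026 [[-35.9813  35.908 ]
 [ 38.1123  34.9278]] [[-47.135   24.3696]
 [ 34.7329  23.2865]]
d2 low .06/.026 [[-28.6135  79.4217]
 [ 36.463   80.3577]] [[-38.9941  72.4488]
 [ 32.9105  73.4831]] top+y? [[-38.6236  98.1867]
 [ 40.6844 101.9413]]
d3 low [[-30.1385 130.7989]
 [ 39.668  131.9289]] [[-40.6791 129.2167]
 [ 36.4517 130.4652]]
[ 0.4762 -0.2864  0.3574] units [ 2.6162 -8.371  -0.0159]
```

```bash
python3 -m pendant '[[1,0.26,-0.84,0,0],[1,0.26,-0.84,0,0],[1,0.26,-0.84,0,0],[1,0.26,-0.84,0,0],[1,0.26,-0.84,0,0]]' 40
python3 -m pendant '[[1,0.26,-0.84,0,0],[1,0.26,-0.84,0,0],[1,0.26,-0.84,0,0],[1,0.26,-0.84,0,0],[1,0.26,-0.8,0,0],[1,0,0,0,0],[1,0,0,0,0],[1,0,0,0,0]]' 40
python3 - <<'E'
from h import *
s=bot.state();print(s['eef_pos'],np.degrees(s['ee_rot']),s['ft_force'])
o=[]
for n in ("scene","side"):
    im=bot.camera(n);cv2.imwrite(f"pics/{n}4.png",im); p=proj(n,s['eef_pos']-np.array([0,0,.265]))[0]; print(p)
    x,y=int(p[0]),int(p[1]);o.append(cv2.resize(im[y-60:y+40,x-50:x+50],None,fx=4,fy=4,interpolation=cv2.INTER_CUBIC))
cv2.imwrite("pics/c4.png",np.hstack(o))
E
```

```text
time: 8.82
eef_pos: [0.4896, -0.1763, 0.3578]
ee_rot: [-3.141, 0.001, 0.175]
ft_force: [0.2, -0.2, -1.4]
finger_gap: 0.295
grasp_force: 40.0
time: 9.48
eef_pos: [0.5032, -0.0696, 0.3582]
ee_rot: [-3.141, 0.001, 0.177]
ft_force: [0.2, -0.1, -1.0]
finger_gap: 0.294
grasp_force: 40.0
[ 0.50320752 -0.06961443  0.35818373] [-1.79992406e+02  4.34735850e-02  1.01287327e+01] [ 0.19793616 -0.13368147 -0.97547322]
[273.27340232 229.6986861 ]
[246.75673543 206.92977028]
```

View pics/c4.png

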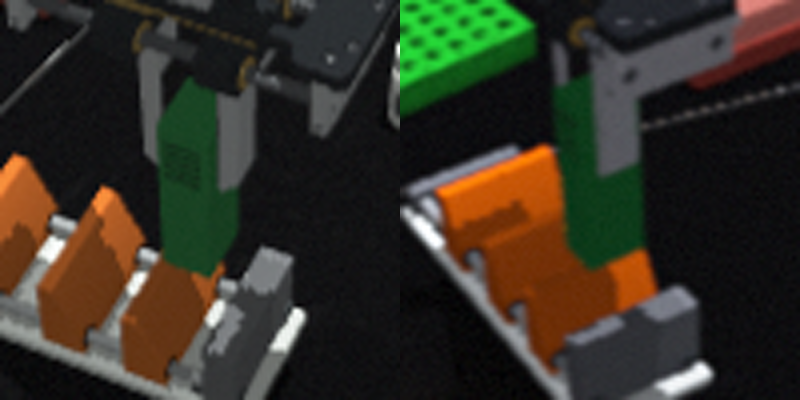

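The block hangs upright between the wall and divider 1. I'll lower it into the mouth of the gap, then feel for the wall.

```bash
python3 -m pendant '[[1,0,0,0.4,0],[1,0,0,0.4,0],[1,0,0,0.4,0],[1,0,0,0.36,0],[1,0,0,0,0],[1,0,0,0,0]]' 40 | egrep 'pos|force'
python3 -m pendant '[[1,0,0.04,0,0],[1,0,0.04,0,0],[1,0,0,0,0]]' | egrep 'pos|ft'
python3 -m pendant '[[1,0,0.02,0,0],[1,0,0,0,0]]' | egrep 'pos|ft'
python3 -m pendant '[[1,0,0.02,0,0],[1,0,0,0,0]]' | egrep 'pos|ft'
```

```text
eef_pos: [0.5032, -0.0693, 0.3189]
ft_force: [1.1, -0.3, -0.9]
grasp_force: 40.0
eef_pos: [0.5037, -0.0714, 0.3201]
ft_force: [-0.7, 0.2, -1.0]
eef_pos: [0.5037, -0.0718, 0.3198]
ft_force: [-0.2, -0.3, -1.7]
eef_pos: [0.5038, -0.0723, 0.3197]
ft_force: [-0.4, 0.2, -2.2]
```

```bash
python3 -m pendant '[[1,0,0.02,0,0],[1,0,0,0,0]]' | egrep 'pos|ft'
python3 -m pendant '[[1,0,0.02,0,0],[1,0,0,0,0]]' | egrep 'pos|ft'
python3 -m pendant '[[1,0,0.02,0,0],[1,0,0,0,0]]' | egrep 'pos|ft'
```

```text
eef_pos: [0.5039, -0.0727, 0.3197]
ft_force: [-0.4, -0.5, -0.7]
eef_pos: [0.5039, -0.0731, 0.3196]
ft_force: [0.1, 1.7, -1.3]
eef_pos: [0.504, -0.0734, 0.3196]
ft_force: [-0.2, 4.7, -0.4]
```

I found the wall at TCP y ≈ -0.0729, with roughly 6.5 N/mm of stiffness. I'll back off slightly and ease the block down in small steps.

```bash
python3 -m pendant '[[1,0,-0.01,0.05,0],[1,0,0,0.1,0],[1,0,0,0.1,0],[1,0,0,0.1,0]]' | egrep 'pos|ft'
python3 -m pendant '[[1,0,0,0.1,0],[1,0,0,0.1,0],[1,0,0,0,0]]' | egrep 'pos|ft'
python3 -m pendant '[[1,0,0,0.1,0],[1,0,0,0.1,0],[1,0,0,0,0]]' | egrep 'pos|ft'
```

```text
eef_pos: [0.5039, -0.0733, 0.3105]
ft_force: [-0.9, 5.2, 0.0]
eef_pos: [0.5039, -0.0733, 0.3052]
ft_force: [-0.8, 5.4, -2.5]
eef_pos: [0.504, -0.0732, 0.3006]
ft_force: [0.5, 5.7, -2.2]
```

```bash
python3 -m pendant '[[1,0,-0.02,0,0],[1,0,0,0,0],[1,0,0,0,0]]' | egrep 'pos|ft'
python3 -m pendant '[[1,0,0,0.1,0],[1,0,0,0.1,0],[1,0,0,0,0]]' | egrep 'pos|ft'
python3 -m pendant '[[1,0,0,0.1,0],[1,0,0,0.1,0],[1,0,0,0,0]]' | egrep 'pos|ft'
```

```text
eef_pos: [0.5039, -0.073, 0.3009]
ft_force: [-0.3, 2.4, -2.3]
eef_pos: [0.5039, -0.073, 0.2956]
ft_force: [1.2, 1.0, -2.6]
eef_pos: [0.5038, -0.073, 0.2903]
ft_force: [1.0, 0.5, -2.6]
```

```bash
python3 -m pendant '[[1,0,0,0.1,0],[1,0,0,0.1,0],[1,0,0,0,0]]' | egrep 'pos|ft'
python3 -m pendant '[[1,0,0,0.1,0],[1,0,0,0.1,0],[1,0,0,0,0],[1,0,0,0,0]]' | egrep 'pos|ft'
python3 - <<'E'
from h import *
s=bot.state();print(s['ft_force'])
o=[]
for n in ("scene","side"):
    im=bot.camera(n);cv2.imwrite(f"pics/{n}5.png",im); p=proj(n,s['eef_pos']-np.array([0,0,.245]))[0]
    x,y=int(p[0]),int(p[1]);o.append(cv2.resize(im[y-50:y+30,x-50:x+30],None,fx=5,fy=5,interpolation=cv2.INTER_CUBIC))
cv2.imwrite("pics/c5.png",np.hstack(o))
E
```

```text
eef_pos: [0.5038, -0.073, 0.2852]
ft_force: [0.6, -0.4, -3.2]
eef_pos: [0.5039, -0.073, 0.2806]
ft_force: [0.3, -2.4, -2.2]
[ 0.25426902 -2.36262678 -2.24852186]
```

View pics/c5.png

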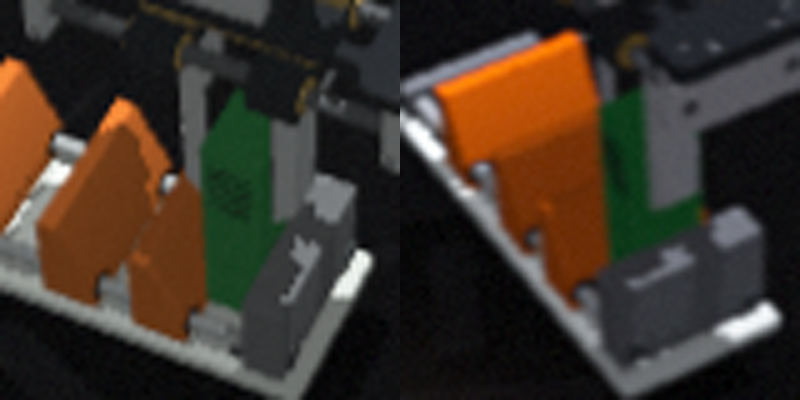

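The block is down (bottom near 0.0156 m) with divider 1 wedged out against it. I'll nudge it toward the wall so the contact is certain, and dwell.

```bash
python3 -m pendant '[[1,0,0.02,0,0],[1,0,0,0,0],[1,0,0,0,0],[1,0,0,0,0]]' | egrep 'pos|ft|time'
python3 -m pendant '[[1,0,0.02,0,0],[1,0,0,0,0],[1,0,0,0,0],[1,0,0,0,0]]' | egrep 'pos|ft'
```

```text
time: 13.77
eef_pos: [0.5039, -0.0732, 0.2808]
ft_force: [-1.0, 2.7, -2.4]
eef_pos: [0.504, -0.0735, 0.2808]
ft_force: [-1.1, 7.8, -1.2]
```

Net force reverses to +7.8 N, so wall contact is certain. Backing off, lifting out and stepping to gap 2.

```bash
python3 -m pendant '[[1,0,-0.035,0,0],[1,0,0,-0.1,0],[1,0,0,-0.2,0],[1,0,0,-0.4,0],[1,0,0,-0.5,0],[1,0,0,-0.6,0],[1,0,0,-0.6,0],[1,0,0,0,0]]' | egrep 'pos|ft'
python3 -m pendant '[[1,0,-0.5,-0.1,0],[1,0,-0.6,0,0],[1,0,-0.6,0,0],[1,0,-0.6,0,0],[1,0,0,0,0],[1,0,0,0,0],[1,0,0,0,0]]' | egrep 'pos|ft'
python3 - <<'E'
from h import *
T=pose();uy=-T[:3,1];print(T[:3,3]*1000,uy,"disp from contact1 (rack y, mm):",(T[:2,3]-[.5039,-.0730])@uy[:2]*1000, "rack x",(T[:2,3]-[.5039,-.0730])@T[:2,0]*1000)
for n in("scene","side"):cv2.imwrite(f"pics/{n}6.png",bot.camera(n))
im=cv2.imread("pics/scene6.png")
for c in blobs(mask(im,5,16,100),100)[:4]: print(cv2.approxPolyDP(c,2,True)[:,0].tolist())
E
```

```text
eef_pos: [0.5043, -0.0733, 0.3446]
ft_force: [0.1, -0.5, -1.4]
eef_pos: [0.4937, -0.0166, 0.3431]
ft_force: [-0.4, 0.3, -0.6]
[493.72511973 -16.55672123 343.13450292] [-1.77323139e-01  9.84152682e-01 -5.16344930e-05] disp from contact1 (rack y, mm): 57.353045895449426 rack x -0.0049376266943821495
[[270, 223], [265, 222], [257, 235], [258, 227], [252, 235], [240, 228], [232, 240], [234, 253], [244, 256], [244, 251], [249, 248], [251, 259], [262, 263], [262, 258], [266, 256], [276, 236]]
[[227, 207], [210, 230], [212, 244], [221, 248], [221, 243], [225, 242], [237, 221]]
[[338, 180], [343, 187], [356, 186], [354, 177], [349, 180], [342, 175]]
```

```bash
python3 -m pendant '[[1,0,0,0.3,0],[1,0,0,0.36,0],[1,0,0,0.3,0],[1,0,0.08,0,0],[1,0,0,0,0],[1,0,0,0,0]]' | egrep 'pos|ft'
python3 -m pendant '[[1,0,0.01,0,0],[1,0,0,0,0]]' | egrep 'pos|ft'
python3 -m pendant '[[1,0,0.01,0,0],[1,0,0,0,0]]' | egrep 'pos|ft'
python3 -m pendant '[[1,0,0.01,0,0],[1,0,0,0,0]]' | egrep 'pos|ft'
```

```text
eef_pos: [0.4942, -0.0186, 0.3194]
ft_force: [-0.6, -0.2, -0.8]
eef_pos: [0.4942, -0.0187, 0.3197]
ft_force: [-0.9, 0.3, -1.2]
eef_pos: [0.4942, -0.0189, 0.3196]
ft_force: [0.2, 0.6, -1.6]
eef_pos: [0.4942, -0.0192, 0.3195]
ft_force: [0.0, 0.1, -1.5]
```

```bash
for i in 1; do python3 -m pendant '[[1,0,0.01,0,0],[1,0,0,0,0],[1,0,0,0,0]]' | egrep 'pos|ft'; done
python3 -m pendant '[[1,0,0.01,0,0],[1,0,0,0,0],[1,0,0,0,0]]' | egrep 'pos|ft'
```

```text
eef_pos: [0.4943, -0.0194, 0.3194]
ft_force: [-0.3, -0.1, -0.9]
eef_pos: [0.4943, -0.0197, 0.3194]
ft_force: [0.0, -0.5, -1.8]
```

```bash
python3 -m pendant '[[1,0,0.01,0,0],[1,0,0,0,0],[1,0,0,0,0]]' | egrep 'pos|ft'
```

```text
eef_pos: [0.4944, -0.0199, 0.3194]
ft_force: [-0.0, 0.5, -0.8]
```

```bash
python3 -m pendant '[[1,0,0.01,0,0],[1,0,0,0,0],[1,0,0,0,0]]' | egrep 'pos|ft'
```

```text
eef_pos: [0.4944, -0.0201, 0.3194]
ft_force: [0.0, 2.4, -1.5]
```

Contact with divider 1 is light, at the predicted place (53.9 mm step). I'll ease off a hair and wedge down.

```bash
python3 -m pendant '[[1,0,-0.01,0.05,0],[1,0,0,0.1,0],[1,0,0,0.1,0],[1,0,0,0.1,0],[1,0,0,0,0]]' | egrep 'pos|ft'
python3 -m pendant '[[1,0,0,0.1,0],[1,0,0,0.1,0],[1,0,0,0,0]]' | egrep 'pos|ft'
python3 -m pendant '[[1,0,0,0.1,0],[1,0,0,0.1,0],[1,0,0,0,0]]' | egrep 'pos|ft'
```

```text
eef_pos: [0.4943, -0.0199, 0.31]
ft_force: [-1.4, 0.5, -1.3]
eef_pos: [0.4944, -0.02, 0.3054]
ft_force: [0.4, 0.0, 0.0]
eef_pos: [0.4943, -0.02, 0.3002]
ft_force: [0.3, -1.3, -0.3]
```

```bash
python3 -m pendant '[[1,0,0,0.1,0],[1,0,0,0.1,0],[1,0,0,0,0]]' | egrep 'pos|ft'
python3 -m pendant '[[1,0,0,0.1,0],[1,0,0,0.1,0],[1,0,0,0,0]]' | egrep 'pos|ft'
python3 -m pendant '[[1,0,0,0.1,0],[1,0,0,0.1,0],[1,0,0,0,0]]' | egrep 'pos|ft'
python3 -m pendant '[[1,0,0,0.1,0],[1,0,0,0.08,0],[1,0,0,0,0],[1,0,0,0,0]]' | egrep 'pos|ft'
```

```text
eef_pos: [0.4943, -0.02, 0.2951]
ft_force: [0.6, -2.0, -0.2]
eef_pos: [0.4943, -0.02, 0.29]
ft_force: [1.4, -3.9, -2.2]
eef_pos: [0.4942, -0.02, 0.285]
ft_force: [0.1, -3.4, -1.7]
eef_pos: [0.4943, -0.0199, 0.2809]
ft_force: [0.3, -4.2, -2.0]
```

```bash
python3 -m pendant '[[1,0,0.01,0,0],[1,0,0,0,0],[1,0,0,0,0]]' | egrep 'pos|ft'
python3 -m pendant '[[1,0,0.01,0,0],[1,0,0,0,0],[1,0,0,0,0]]' | egrep 'pos|ft'
```

```text
eef_pos: [0.4944, -0.0201, 0.2812]
ft_force: [-0.5, -1.4, -2.6]
eef_pos: [0.4944, -0.0202, 0.2811]
ft_force: [-0.2, 1.6, -0.6]
```

Net is +1.6 N, so the block is pressing on divider 1 within limits. I'll dwell, back off, lift and step to gap 3.

```bash
python3 -m pendant '[[1,0,0,0,0],[1,0,0,0,0],[1,0,0,0,0],[1,0,0,0,0]]' | egrep 'pos|ft'
python3 -m pendant '[[1,0,0.004,0,0],[1,0,0,0,0],[1,0,0,0,0],[1,0,0,0,0]]' | egrep 'pos|ft'
python3 -m pendant '[[1,0,-0.013,0,0],[1,0,0,-0.1,0],[1,0,0,-0.2,0],[1,0,0,-0.4,0],[1,0,0,-0.5,0],[1,0,0,-0.6,0],[1,0,0,-0.6,0],[1,0,0,0,0]]' | egrep 'pos|ft'
python3 -m pendant '[[1,0,-0.5,-0.1,0],[1,0,-0.6,0,0],[1,0,-0.6,0,0],[1,0,-0.5,0,0],[1,0,-0.06,0,0],[1,0,0,0,0],[1,0,0,0,0]]' | egrep 'pos|ft'
python3 - <<'E'
from h import *
T=pose();uy=-T[:3,1];print(T[:3,3]*1000,uy,"disp from contact2:",(T[:2,3]-[.4943,-.0200])@uy[:2]*1000)
o=[]
for n in ("scene","side"):
    im=bot.camera(n);cv2.imwrite(f"pics/{n}7.png",im); p=proj(n,T[:3,3]-np.array([0,0,.30]))[0]
    x,y=int(p[0]),int(p[1]);o.append(cv2.resize(im[y-60:y+60,x-60:x+60],None,fx=3.3,fy=3.3,interpolation=cv2.INTER_CUBIC))
cv2.imwrite("pics/c7.png",np.hstack(o))
E
```

```text
eef_pos: [0.4944, -0.0203, 0.2811]
ft_force: [-0.9, 4.3, -1.1]
eef_pos: [0.4945, -0.0205, 0.2811]
ft_force: [-1.0, 3.2, -0.8]
eef_pos: [0.4948, -0.0203, 0.3447]
ft_force: [0.4, 0.2, -0.2]
eef_pos: [0.4844, 0.0353, 0.3434]
ft_force: [-0.4, 0.6, -1.9]
[484.39977297  35.33641351 343.38425831] [-1.77391743e-01  9.84140312e-01 -1.26687530e-04] disp from contact2: 56.21501377944171
```

View pics/c7.png

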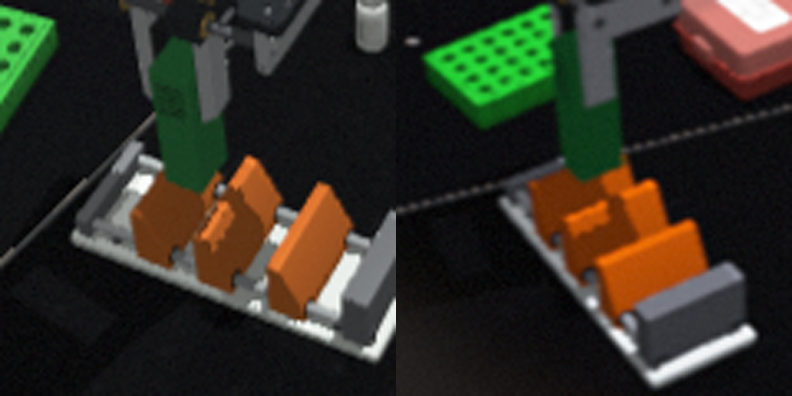

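The picture shows two even lanes, with the block hovering over the gap between dividers 2 and 3. I'll lower it and feel for divider 2.

```bash
python3 -m pendant '[[1,0,0,0.3,0],[1,0,0,0.36,0],[1,0,0,0.3,0],[1,0,0.03,0,0],[1,0,0,0,0],[1,0,0,0,0]]' | egrep 'pos|ft'
python3 -m pendant '[[1,0,0.01,0,0],[1,0,0,0,0]]' | egrep 'pos|ft'
python3 -m pendant '[[1,0,0.01,0,0],[1,0,0,0,0]]' | egrep 'pos|ft'
python3 -m pendant '[[1,0,0.01,0,0],[1,0,0,0,0]]' | egrep 'pos|ft'
```

```text
eef_pos: [0.4846, 0.0346, 0.3197]
ft_force: [0.4, -0.7, -1.8]
eef_pos: [0.4846, 0.0344, 0.3199]
ft_force: [0.2, -0.4, -1.1]
eef_pos: [0.4846, 0.0342, 0.3198]
ft_force: [-0.0, 0.0, -1.8]
eef_pos: [0.4847, 0.0339, 0.3197]
ft_force: [-0.3, 0.7, -1.8]
```

```bash
python3 -m pendant '[[1,0,0.01,0,0],[1,0,0,0,0],[1,0,0,0,0]]' | egrep 'pos|ft'
python3 -m pendant '[[1,0,0.01,0,0],[1,0,0,0,0],[1,0,0,0,0]]' | egrep 'pos|ft'
```

```text
eef_pos: [0.4847, 0.0337, 0.3196]
ft_force: [0.8, 0.1, -1.4]
eef_pos: [0.4848, 0.0335, 0.3196]
ft_force: [-0.6, 1.0, -2.6]
```

```bash
python3 -m pendant '[[1,0,0.01,0,0],[1,0,0,0,0],[1,0,0,0,0]]' | egrep 'pos|ft'
```

```text
eef_pos: [0.4848, 0.0332, 0.3196]
ft_force: [0.0, 0.1, -0.7]
```

```bash
python3 -m pendant '[[1,0,0.01,0,0],[1,0,0,0,0],[1,0,0,0,0]]' | egrep 'pos|ft'
```

```text
eef_pos: [0.4848, 0.033, 0.3196]
ft_force: [-0.2, 0.8, -2.2]
```

```bash
python3 -m pendant '[[1,0,0.01,0,0],[1,0,0,0,0],[1,0,0,0,0]]' | egrep 'pos|ft'
```

```text
eef_pos: [0.4849, 0.0328, 0.3197]
ft_force: [0.5, 2.8, -1.2]
```

```bash
python3 -m pendant '[[1,0,-0.01,0.05,0],[1,0,0,0.1,0],[1,0,0,0.1,0],[1,0,0,0.1,0],[1,0,0,0,0]]' | egrep 'pos|ft'
python3 -m pendant '[[1,0,0,0.1,0],[1,0,0,0.1,0],[1,0,0,0.1,0],[1,0,0,0.1,0],[1,0,0,0,0]]' | egrep 'pos|ft'
python3 -m pendant '[[1,0,0,0.1,0],[1,0,0,0.1,0],[1,0,0,0,0]]' | egrep 'pos|ft'
```

```text
eef_pos: [0.4848, 0.033, 0.3102]
ft_force: [-0.9, 2.6, -2.2]
eef_pos: [0.4849, 0.0328, 0.3006]
ft_force: [0.1, -0.8, -0.3]
eef_pos: [0.4849, 0.0328, 0.2955]
ft_force: [0.6, -1.0, 0.2]
```

```bash
python3 -m pendant '[[1,0,0,0.1,0],[1,0,0,0.1,0],[1,0,0,0,0]]' | egrep 'pos|ft'
python3 -m pendant '[[1,0,0,0.1,0],[1,0,0,0.1,0],[1,0,0,0,0]]' | egrep 'pos|ft'
python3 -m pendant '[[1,0,0,0.1,0],[1,0,0,0.08,0],[1,0,0,0,0],[1,0,0,0,0]]' | egrep 'time|pos|ft'
```

```text
eef_pos: [0.4847, 0.0328, 0.2902]
ft_force: [0.1, -3.3, -1.8]
eef_pos: [0.4847, 0.0329, 0.2853]
ft_force: [0.9, -3.5, -2.1]
time: 26.13
eef_pos: [0.4848, 0.033, 0.2812]
ft_force: [0.8, -3.1, -1.7]
```

```bash
python3 -m pendant '[[1,0,0.01,0,0],[1,0,0,0,0],[1,0,0,0,0]]' | egrep 'pos|ft'
python3 -m pendant '[[1,0,0.008,0,0],[1,0,0,0,0],[1,0,0,0,0]]' | egrep 'pos|ft'
python3 -m pendant '[[1,0,0,0,0],[1,0,0,0,0],[1,0,0,0,0],[1,0,0,0,0]]' | egrep 'pos|ft'
```

```text
eef_pos: [0.4849, 0.0328, 0.2814]
ft_force: [-0.6, -2.0, -1.4]
eef_pos: [0.4849, 0.0326, 0.2814]
ft_force: [0.3, 0.1, -1.8]
eef_pos: [0.4849, 0.0326, 0.2814]
ft_force: [0.3, 1.5, -0.7]
```

```bash
python3 -m pendant '[[1,0,0.005,0,0],[1,0,0,0,0],[1,0,0,0,0],[1,0,0,0,0]]' | egrep 'pos|ft'
python3 -m pendant '[[1,0,0.003,0,0],[1,0,0,0,0],[1,0,0,0,0]]' | egrep 'pos|ft'
python3 -m pendant '[[1,0,0,0,0]]' | egrep 'pos|ft'
```

```text
eef_pos: [0.4849, 0.0325, 0.2814]
ft_force: [-0.1, 3.6, -1.0]
eef_pos: [0.4849, 0.0324, 0.2814]
ft_force: [-0.8, 4.0, -0.9]
eef_pos: [0.485, 0.0324, 0.2814]
ft_force: [-1.0, 4.9, -0.2]
```

```bash
python3 -m pendant '[[1,0,-0.016,0,0],[1,0,0,-0.1,0],[1,0,0,-0.2,0],[1,0,0,-0.4,0],[1,0,0,-0.6,0],[1,0,0,-0.7,0],[1,0,0,-0.8,0],[1,0,0,0,0]]' | egrep 'pos|ft'
python3 -m pendant '[[1,-0.2,0.8,0,0],[1,-0.2,0.8,0,0],[1,-0.2,0.8,0,0],[1,-0.2,0.8,0,0],[1,-0.2,0.8,0,0],[1,-0.2,0.8,0,0],[1,-0.2,0.8,0,0],[1,-0.2,0.8,0,0]]' | egrep 'pos|ft'
python3 -m pendant '[[1,-0.2,0.8,0,0],[1,-0.2,0.8,0,0],[1,-0.2,0.8,0,0],[1,-0.2,0.8,0,0],[1,-0.2,0.8,0,0],[1,0,0.09,0,0],[1,0,0,0,0],[1,0,0,0,0]]' | egrep 'pos|ft'
python3 - <<'E'
from h import *
T=pose();print(T[:3,3])
def d(n):
    im=bot.camera(n);cv2.imwrite(f"pics/{n}8.png",im);return im
im=d("scene");d("side")
cv2.imwrite("pics/c8.png",cv2.resize(im[190:290,180:310],None,fx=5,fy=5,interpolation=cv2.INTER_CUBIC))
E
```

```text
eef_pos: [0.4853, 0.0326, 0.3556]
ft_force: [-0.2, -0.7, -0.9]
eef_pos: [0.4735, -0.1329, 0.3511]
ft_force: [0.5, -0.4, -0.4]
eef_pos: [0.4673, -0.2365, 0.3511]
ft_force: [0.0, 0.3, -0.9]
[ 0.46730378 -0.23653824  0.35106693]
```

View pics/c8.png

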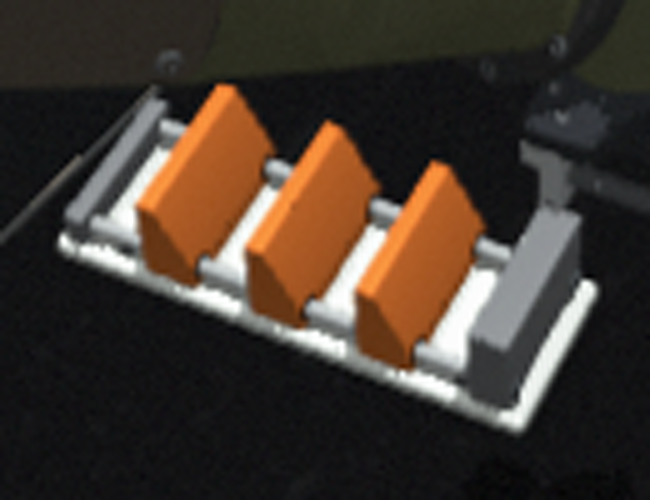

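The picture shows three equal lanes, with divider top corners at crop (220,88), (332,122) and (437,163). Now to the pad.

```bash
python3 -m pendant '[[1,-0.15,0.55,0,0],[1,-0.1,0.55,0,0],[1,-0.1,0.53,0,0],[1,0,0,0,0],[1,0,0,0,0],[1,0,0,0,0]]' | egrep 'pos|ft'
python3 -m pendant '[[1,0,0,0.6,0],[1,0,0,0.6,0],[1,0,0,0.6,0],[1,0,0,0.6,0],[1,0,0,0.4,0],[1,0,0,0.25,0],[1,0,0,0.1,0],[1,0,0,0,0]]' | egrep 'pos|ft'
python3 - <<'E'
from h import *
p=np.array([[220,88],[332,122],[437,163]])/5+[180,190]
P=ray("scene",p,.06)[:,:2];print(np.linalg.norm(np.diff(P,axis=0),axis=1)*1000)
im=bot.camera("side");cv2.imwrite("pics/s9.png",im)
for c in blobs(mask(im,45,80,100),100)[:4]: print(cv2.contourArea(c),cv2.approxPolyDP(c,1.5,True)[:,0].tolist())
s=bot.state();T=pose(s);B=np.array([[-.018,-.014],[.018,-.014],[.018,.014],[-.018,.014]])
for z in(.004,.008,.012):print(z,proj("side",[T[:3,3]*[1,1,0]+[*(Ro.from_euler('z',10,degrees=True).as_matrix()[:2,:2]@b),z] for b in B]).round(1).tolist())
E
```

```text
eef_pos: [0.4659, -0.2788, 0.3512]
ft_force: [-0.4, 0.5, -1.1]
eef_pos: [0.466, -0.2785, 0.2726]
ft_force: [-0.8, -0.4, -2.0]
[55.51641927 53.13446552]
2210.0 [[331, 269], [328, 269], [315, 279], [311, 331], [328, 347], [343, 336], [349, 295], [348, 289], [350, 287], [348, 283]]
527.5 [[265, 267], [255, 269], [255, 276], [259, 277], [259, 281], [256, 281], [258, 304], [264, 312], [277, 305], [276, 290], [272, 293], [266, 291]]
0.004 [[264.0, 315.0], [278.9, 307.0], [271.5, 297.8], [256.7, 305.6]]
0.008 [[263.9, 313.8], [278.9, 305.8], [271.5, 296.6], [256.6, 304.4]]
0.012 [[263.9, 312.6], [278.9, 304.5], [271.5, 295.4], [256.6, 303.2]]
```

```bash
python3 -m pendant '[[1,0,0,0.06,0],[1,0,0,0.04,0],[1,0,0,0,0],[1,0,0,0,0]]' | egrep 'pos|ft'
python3 -m pendant '[[1,0,0,0.03,0],[1,0,0,0,0],[1,0,0,0,0]]' | egrep 'pos|ft'
```

```text
eef_pos: [0.466, -0.2786, 0.2704]
ft_force: [-0.2, -0.1, -1.6]
eef_pos: [0.466, -0.2786, 0.2694]
ft_force: [0.2, -0.2, -1.8]
```

```bash
python3 -m pendant '[[1,0,0,0.02,0],[1,0,0,0,0],[1,0,0,0,0]]' | egrep 'pos|ft'
python3 -m pendant '[[0,0,0,0,0],[0,0,0,0,0],[0,0,0,0,0],[0,0,0,0,0],[0,0,0,0,0],[0,0,0,0,0]]' | egrep 'pos|ft|gap'
python3 -m pendant '[[0,0,0,-0.2,0],[0,0,0,-0.5,0],[0,0,0,-0.8,0],[0,0,0,-0.8,0],[0,0,0,-0.8,0],[0,0,0,-0.8,0],[0,0,0,0,0],[0,0,0,0,0]]' | egrep 'time|pos|ft|gap'
python3 - <<'E'
from h import *
im=bot.camera("side");b=bot.camera("scene")
cv2.imwrite("pics/c9.png",np.hstack([cv2.resize(im[160:350,200:390],(400,400)),cv2.resize(b[180:370,190:380],(400,400))]))
for c in blobs(mask(im,45,80,100),100)[:4]: print(cv2.approxPolyDP(c,1.5,True)[:,0].tolist())
E
```

```text
eef_pos: [0.466, -0.2786, 0.269]
ft_force: [0.4, 0.2, 0.3]
eef_pos: [0.466, -0.2786, 0.2689]
ft_force: [0.8, 0.6, 0.6]
finger_gap: 0.5
time: 32.95
eef_pos: [0.4659, -0.2785, 0.3673]
ft_force: [0.2, 0.9, 0.3]
finger_gap: 0.501
[[331, 269], [328, 269], [315, 279], [311, 331], [328, 347], [343, 336], [349, 295], [348, 289], [350, 287], [348, 283]]
[[173, 154], [175, 162], [190, 176], [229, 159], [229, 156], [201, 143]]
[[271, 263], [255, 272], [259, 281], [256, 284], [259, 307], [264, 313], [277, 306], [276, 284], [278, 282], [278, 272]]
```

View pics/c9.png

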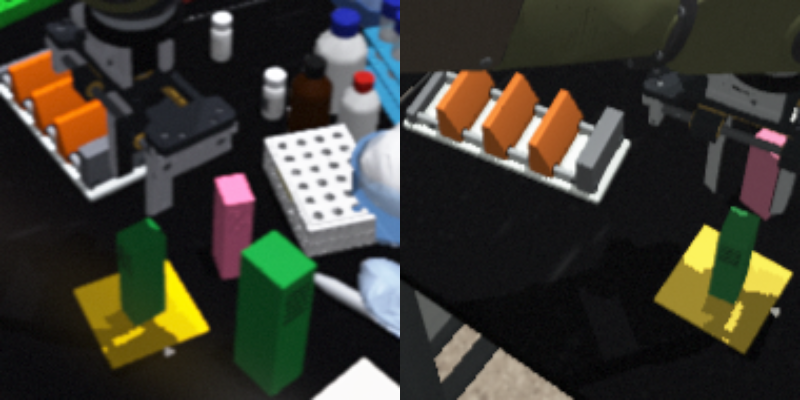

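The block stands upright on the pad, released, with the gripper clear above it and the lanes undisturbed. Handing in.

```bash
python3 -c "
from cell import bot
print(bot.finish_job())"
```

```text
the job is handed in; nothing more can be done
None
```

I handed the job in at about 33 s of the 72 s limit: all three lanes were set with the spacer, which stands upright and released on its pad; the handed-in job returned no verdict, and my camera check of lane spacing (55.5 and 53.1 mm against 54 mm) is only good to 2–3 mm.

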